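# Refit the sprung guide roller of the dough sheeter

### The arm

A 7-joint arm with a two-finger parallel gripper is mounted at the origin on the work surface. World frame = base frame: x ahead of the robot, y to its left, z up, the work surface at z = 0. Lengths are in m, angles in rad, forces in N, time in s.
With the tool pointing down it reaches from about 0.425 to 0.825 m from the base axis. Payload 3.6 kg.
Tool frame: the origin (TCP) lies where the fingers leave the gripper's body, on its centre line; the fingertips stand 73 mm ahead of it and the grasp point (between the pads) lies 54 mm ahead of it; x points along the fingers, y is the direction in which the jaws open and shut, and the axes are right-handed (so a half turn about x gives the same grasp; the last joint's range is limited). The gripper opens to 85 mm and grips with 20 to 120 N. Pads are 22 mm wide; open, the fingers measure 114 mm over their backs; the gripper's body (76 mm by 85 mm) begins 54 mm behind the grasp point. The pads swing forward as they close: fully open they stand 13 mm farther back than shut.
Start: joints at [-1.19, 0.615, -0.013, 1.423, 0.008, 1.103, -0.04], TCP at [0.258, 0.597, 0.304] pointing down, gripper open.
Joint ranges: [-3.12, 3.12], [-0.3, 2.06], [-1.34, 1.32], [0.26, 2.42], [-1.36, 4.5], [0.01, 1.98], [-2.84, 2.84]. Speed limits (rad/s): [2.79, 2.79, 3.14, 3.14, 3.14, 3.14, 3.14].

### API

Orientations are given as a unit quaternion [x, y, z, w].
In Python, from station import arm, snapshot, camera_info, ticket gives the robot as it stands. Calls block until the motion is done:
- arm.movep(position, orientation): joint-space move of the TCP to a pose.
- arm.line_to(position, velocity=0.15, ori=None): straight line of the TCP; ori=None keeps the orientation; velocity is the mean speed in m/s.
- arm.move_j(angles): joint-space move.
- arm.move_gripper(opening, effort=None): opening from 0.0 (shut) to 1.0 (fully open); effort is the grip in N (None keeps the last); returns when the fingers have stopped.
- arm.pause(seconds).
- arm.ik(position, orientation): joint angles nearest the present ones, or None.
- snapshot(name): name is "scene" or "top" or "wrist"; returns the picture (384x512x3 uint8, blue, green, red); there is no depth.
- camera_info(name): a dict with "fx", "fy", "cx", "cy" (pixels), "dist_coeffs" ([k1, k2, p1, p2, k3] as OpenCV has them; the pictures are not rectified), "R" (3x3) and "t" (3): a world point X has camera coordinates R X + t; the wrist camera has in their place "T_tool_cam" (4x4, takes a point from camera to tool coordinates, whose origin is the TCP and whose axes are the tool frame's). Camera axes: x right, y down, z forward; pixel columns grow to the right and rows downward; lengths in m; the calibration is good to about 2 mm. A picture is of the moment at which its call begins: read the wrist's pose just before it. camera_info takes no time and is no camera call.
A pose or a line that the arm cannot do raises arm.MotionError and nothing moves.
- ticket.finish_job(): hands the job in, once; it reports no verdict.
Readings, each from a call of its own:
- arm.read_time(): time.
- arm.read_joint_positions(): joint angles.
- arm.read_dq(): joint speeds.
- arm.read_effort(): joint torques, N m.
- arm.read_tool_pos(): TCP position.
- arm.read_eef_rot(): TCP orientation.
- arm.read_ft_force(): force on the tool from outside, world axes, zero at the start.
- arm.read_wrist_torque(): the same for the moment, N m.
- arm.read_opening(): opening from 0.0 (shut) to 1.0 (fully open).
Only numpy, scipy, OpenCV 4.12 (cv2) and the standard library are available. Lean on these libraries where they do the work, as an engineer would, in place of code of your own. Each camera call takes 0.05 s, during which the arm holds its last target.

### The job

Take the washed guide roller from its drip cradle and refit it between the two cheeks of the dough sheeter: sprung pin in the grooved left cheek, fixed stub fully home in the hole of the right cheek, then let go of it. Spring the roller in gently, without running its spring solid or forcing it against the machine, and leave the glass and the steel bowl beside it standing where they are.

Things in the scene. Friction and masses are not known exactly. Their poses are not given: they have to be found in the camera images.
- roller: The guide roller: white plastic cylinder 30 mm in diameter, 160 mm long, about 0.2 kg, lying level in the cradle. Origin at the cylinder's centre; its y axis is the roller's axis, sprung pin at the +y end (the roll angle about y means nothing). At the -y end a fixed steel stub, 12 mm in diameter, 9 mm long, with a tapered nose. Grip it across its middle.
- pin_tip (a point): Outer tip of the sprung steel pin (8 mm thick, round tip, greased: slides easily) on the roller's axis: 114 mm from the roller's origin when relaxed (34 mm out of the cylinder), 106 mm when fitted. It can be pushed in along the axis 23 mm, where the spring goes solid: 3 N to start it moving, 5 N at 8 mm, 8 N at 20 mm, 9 N at 23 mm.
- machine: The dough sheeter, fixed to the bench. Origin on the bench under the middle of its roller place; x away from the robot, y to the left along the roller place, z up. A carriage on it bears two upright cheeks, 64 mm wide in x; open between them down to 32 mm above the bench. Two low steel rolls (tops at 94 mm) lie at x = +128 mm; a motor box 119 mm high stands at y = -155 to -255 mm.
- place (a point): Point of the machine's base at x = y = 0, 110 mm up: middle of the seats' line (along y) if the carriage stood in mid-range. The carriage with both cheeks is clamped by hand somewhere within 12 mm to the left or right of it; this shift is NOT measured: find it by touch or sight. Fitted, the roller's origin lies 13 mm to the right (-y) of the carriage's middle.
- left_mid (a point): Left groove's floor at seat height if the carriage stood in mid-range (93 mm left of place; real one up to 12 mm off in y). The pin presses on this flat floor. Groove open at the top and to the right, 8 mm deep in y; 26 mm wide above 144 mm height, narrowing to 10 mm at 130 mm, ending at 105 mm height, under the pin. This cheek is 162 mm high.
- right_mid (a point): Mouth of the right cheek's hole, on the cheek's inner face, if the carriage stood in mid-range (93 mm right of place; real one up to 12 mm off in y). Through hole 15 mm square, centred 110 mm above the bench; cheek 12 mm thick and only 126 mm high. Fitted, the stub's 9 mm are in the hole and the cylinder's end meets the cheek. With the pin 17 to 23 mm in, the stub clears it.
- cradle: Grey plastic drip cradle, fixed to the bench: base 90 x 150 mm, two V blocks 12 mm thick at y = +55 and -55 mm, open between; the roller lies in them along the cradle's y axis, its axis 55 mm above the bench, pin towards +y. Origin on the bench under its centre.
- glass: Bystander: glass tumbler, 64 mm across, 120 mm high; origin at the centre of its foot.
- bowl: Bystander: steel mixing bowl, 140 mm across, 70 mm high; origin at the centre of its foot.
Not all that is in view belongs to the job. Of the things like the roller, leave any that is purple; of the rest the larger one is meant.

How it is judged:
By the outcome, as a careful person would: the job done as asked, in the order asked, and still so for the second after the job is handed in, with the robot touching nothing.
It also fails if it takes over 45 s, if anything falls off the work surface, if the arm or the gripper's body presses on something with over 40 N, if the wrist force passes 120 N, or if a joint passes its speed limit or range.

## Working session

There is one attempt and no reset: what is moved stays moved. The work goes in short steps, each a Python script; the robot and the scene stay as the last script left them, time stands still between calls to the robot, and variables do not carry over. Pictures are saved under pics/ and viewed, and the job is handed in when it is done.

```bash
ls; mkdir -p pics; python3 - <<'E'
from station import arm, snapshot, camera_info, ticket
import cv2
for n in ("scene","top","wrist"):
    im=snapshot(n); cv2.imwrite(f"pics/{n}0.png",im); print(n,camera_info(n))
print(arm.read_time(),arm.read_tool_pos(),arm.read_eef_rot(),arm.read_ft_force())
E
```

```text
pics
scene {'fx': 372.6378446278174, 'fy': 372.6378446278174, 'cx': 259.6542005308564, 'cy': 190.78433543622808, 'dist_coeffs': array([0.01669047, 0.        , 0.        , 0.        , 0.        ]), 'R': array([[-0.50227553,  0.86468287,  0.00654423],
       [ 0.52123884,  0.3087976 , -0.79558414],
       [-0.68994882, -0.39619133, -0.60580777]]), 't': array([ 0.15126599, -0.260641  ,  1.51216584])}
top {'fx': 459.7863750483684, 'fy': 459.7863750483684, 'cx': 241.2097916691249, 'cy': 191.48458125032963, 'dist_coeffs': array([-0.17829887,  0.        ,  0.        ,  0.        ,  0.        ]), 'R': array([[-0.02243714, -0.99974011,  0.00403603],
       [-0.99653806,  0.02204165, -0.08016267],
       [ 0.08005288, -0.00582068, -0.99677362]]), 't': array([0.16505211, 0.51939122, 1.63512112])}
wrist {'fx': 278.4372008617934, 'fy': 278.4372008617934, 'cx': 252.44455502851724, 'cy': 188.54266707124333, 'dist_coeffs': array([0.02172008, 0.        , 0.        , 0.        , 0.        ]), 'T_tool_cam': array([[ 1.04663638e-03, -2.80593523e-01,  9.59826119e-01,
        -7.01739454e-02],
       [ 9.99999216e-01, -3.66392503e-04, -1.19755329e-03,
        -1.02225430e-05],
       [ 6.87698791e-04,  9.59826620e-01,  2.80592920e-01,
        -6.99318950e-02],
       [ 0.00000000e+00,  0.00000000e+00,  0.00000000e+00,
         1.00000000e+00]])}
0.15 [0.25760222 0.59630989 0.30299807] [ 0.14246727  0.69259306 -0.14384465  0.69233421] [-0.25796534  0.15974369 -0.33017676]
```

View pics/scene0.png

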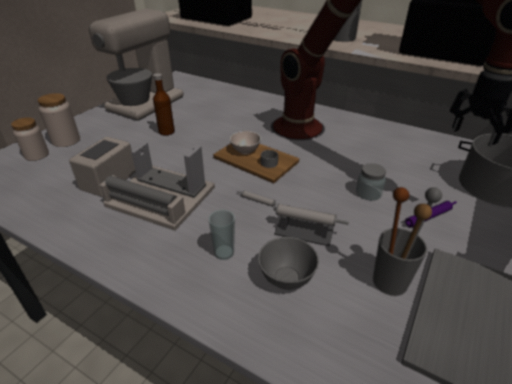

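View pics/top0.png

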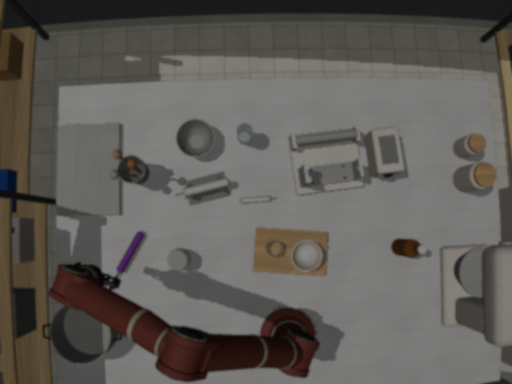

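View pics/wrist0.png

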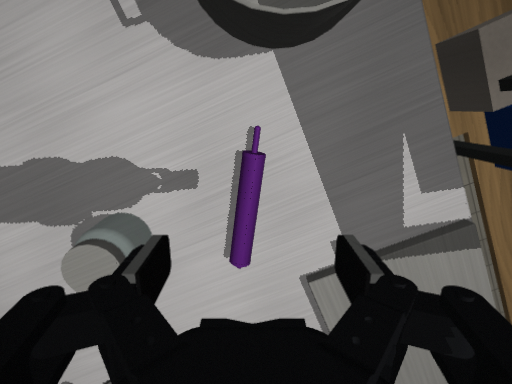

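Candidates: a white roller in the cradle at top (207,187), a small white one at top (256,199), and a purple one at top (131,252). By the description the cradle one is meant. I'll check it in a close crop.

```bash
cat > h.py <<'E'
import numpy as np, cv2
from scipy.spatial.transform import Rotation as Ro
from station import arm, snapshot, camera_info, ticket
def cam(n,pose=None):
    c=camera_info(n); K=np.array([[c['fx'],0,c['cx']],[0,c['fy'],c['cy']],[0,0,1]]); d=np.array(c['dist_coeffs'])
    if n!='wrist': R,t=c['R'],c['t']
    else:
        p,q=pose; T=np.eye(4);T[:3,:3]=Ro.from_quat(q).as_matrix();T[:3,3]=p
        M=np.linalg.inv(T@c['T_tool_cam']); R,t=M[:3,:3],M[:3,3]
    return K,d,R,t
def ray(C,uv):
    K,d,R,t=C; p=cv2.undistortPoints(np.array([[uv]],float),K,d)[0,0]
    return -R.T@t, R.T@np.array([p[0],p[1],1])
def onz(C,uv,z):
    o,r=ray(C,uv); return o+r*(z-o[2])/r[2]
def proj(C,X):
    K,d,R,t=C; return cv2.projectPoints(np.array(X,float).reshape(-1,3),cv2.Rodrigues(R)[0],t,K,d)[0].reshape(-1,2)
def down(yaw):
    # tool x = -z ; tool y (jaw) = direction yaw in the plane
    x=np.array([0,0,-1.]); y=np.array([np.cos(yaw),np.sin(yaw),0]); z=np.cross(x,y)
    return Ro.from_matrix(np.c_[x,y,z]).as_quat()
def wsnap(name,sc=1.5):
    pose=(np.array(arm.read_tool_pos()),np.array(arm.read_eef_rot())); im=snapshot('wrist')
    cv2.imwrite(f'pics/{name}.png',cv2.resize(im,None,fx=sc,fy=sc,interpolation=cv2.INTER_CUBIC)); np.savez(f'pics/{name}.npz',p=pose[0],q=pose[1],im=im)
    return pose,im
def wload(name):
    z=np.load(f'pics/{name}.npz'); return cam('wrist',(z['p'],z['q'])),z['im']
E
python3 - <<'E'
from h import *
im=cv2.imread('pics/top0.png')
a=im[110:220,160:290]; b=im[110:220,275:410]
cv2.imwrite('pics/crop1.png',np.vstack([cv2.resize(np.clip(a*1.8,0,255).astype('uint8'),(420,300)),cv2.resize(np.clip(b*1.8,0,255).astype('uint8'),(420,300))])[:600])
C=cam('top')
for n,uv,z in [('roller',(207,187),.06),('cr',(207,190),0.03),('glass',(245,134),.06),('bowl',(196,139),.05),('small',(256,199),.0),('mL',(306,173),.16),('mR',(361,172),.126)]:
    print(n,onz(C,uv,z).round(3))
E
```

```text
roller [0.538 0.274 0.06 ]
cr [0.53  0.276 0.03 ]
glass [0.725 0.136 0.06 ]
bowl [0.713 0.311 0.05 ]
small [0.496 0.1   0.   ]
mL [ 0.569 -0.062  0.16 ]
mR [ 0.572 -0.258  0.126]
```

View pics/crop1.png

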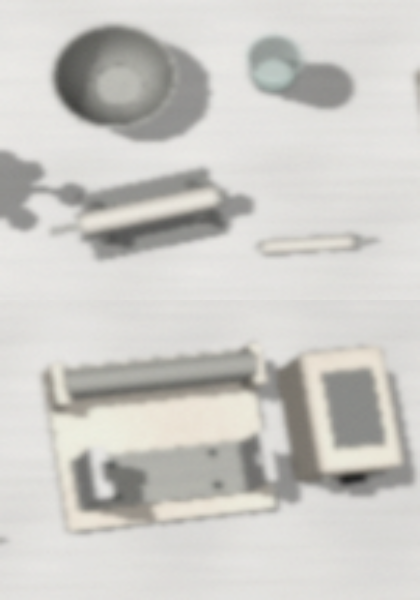

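The crop shows the white roller in the cradle (full-frame about (207,187)), with its pin to the left. The white one at (256,199) is clearly smaller and lies on the bench, so I choose the cradle roller. Next is a close wrist look.

```bash
python3 - <<'E'
from h import *
a=np.radians(13)
for nm,y in (('A',a),('B',a+np.pi)):
    for p in ([.538,.274,.25],[.538,.274,.11],[.57,-.16,.3],[.57,-.16,.16]):
        q=arm.ik(p,down(y)); print(nm,p,None if q is None else np.round(q,2))
q=arm.ik([.538,.274,.25],down(a))
C=cam('wrist',(np.array([.538,.274,.25]),down(a))); print(proj(C,[[.538,.274,.055]]))
arm.movep([.538,.274,.25],down(a)); wsnap('w1'); print(arm.read_time())
E
```

```text
A [0.538, 0.274, 0.25] [-0.64  0.6   0.22  1.64 -0.16  0.92 -0.14]
A [0.538, 0.274, 0.11] [-0.59  0.79  0.14  1.74 -0.17  0.62 -0.12]
A [0.57, -0.16, 0.3] [-0.04  0.56  0.45  1.61 -0.27  1.03  0.72]
A [0.57, -0.16, 0.16] [ 0.08  0.71  0.26  1.75 -0.26  0.71  0.7 ]
B [0.538, 0.274, 0.25] [-0.17  0.66 -0.57  1.62  0.41  0.99  2.5 ]
B [0.538, 0.274, 0.11] [-0.2   0.84 -0.53  1.73  0.59  0.74  2.34]
B [0.57, -0.16, 0.3] [-0.37  0.77  1.13  1.62 -0.73  1.23 -2.  ]
B [0.57, -0.16, 0.16] [-0.35  0.99  1.13  1.77 -1.02  1.1  -1.77]
[[252.78567613 181.14486855]]
1.7833
```

View pics/w1.png

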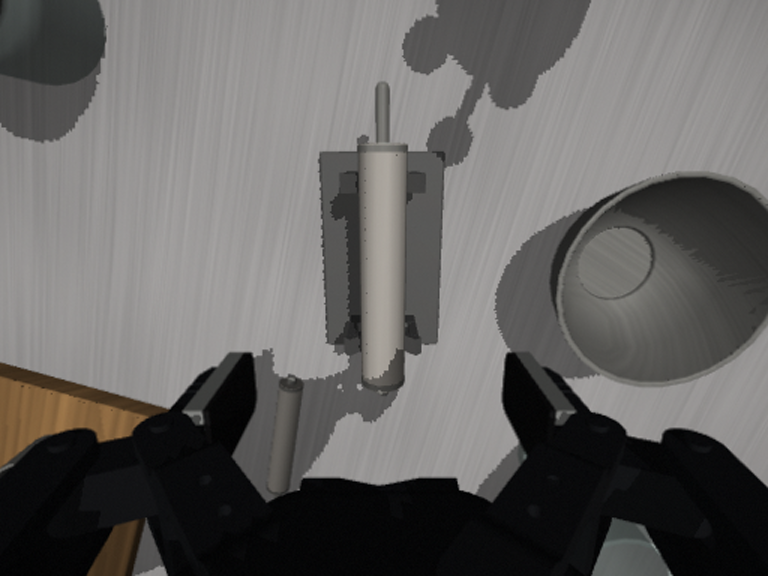

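The wrist view shows the roller axis almost aligned with image columns: pin tip at zoomed (382,82), pin-end of the cylinder at (383,145), stub end at (383,385). The bowl is well to the right and the small roller is lower-left at (288,430).

```bash
python3 - <<'E'
from h import *
C,im=wload('w1')
P=lambda u,v,z=.055: onz(C,(u/1.5,v/1.5),z)
t=P(382,82);a=P(382.5,160);b=P(383.3,370);e1=P(383,143,.067);e2=P(383,390,.055);
print(t,a,b,e1,e2,np.linalg.norm(e1-e2))
d=a-b; yaw=np.degrees(np.arctan2(-d[0],d[1])); print('yaw',yaw)
u=d/np.linalg.norm(d); print('centre from tip',t-u*.114,'from ends',(e1+e2)/2)
im2=cv2.resize(im,None,fx=4,fy=4,interpolation=cv2.INTER_CUBIC)
cv2.imwrite('pics/w1z.png',im2[180:1080,760:1260][::1][:, :][0:900:1].copy()[:900] if 0 else cv2.resize(im2[180:1080,800:1200],(266,600)))
E
```

```text
[0.51377599 0.38797471 0.055     ] [0.52398638 0.34615525 0.055     ] [0.55720191 0.20838965 0.055     ] [0.52201584 0.35524681 0.067     ] [0.56064081 0.1929732  0.055     ] 0.1672381909468599
yaw 13.55540757013777
centre from tip [0.54049595 0.27715033 0.055     ] from ends [0.54132833 0.27411    0.061     ]
```

View pics/w1z.png

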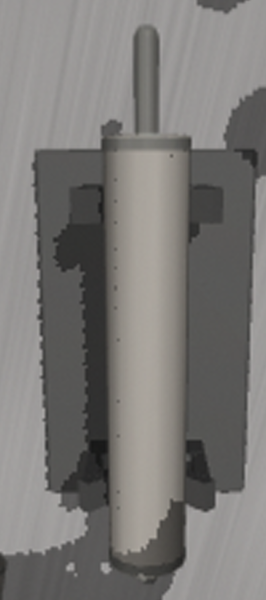

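```bash
python3 - <<'E'
from h import *
a=np.radians(8)
arm.movep([.572,-.13,.36],down(a)); wsnap('m1'); 
arm.movep([.572,-.20,.36],down(a)); wsnap('m2');print(arm.read_time(),arm.read_ft_force())
E
```

```text
3.8167 [0.218284   1.26213133 0.11209317]
```

View pics/m1.png

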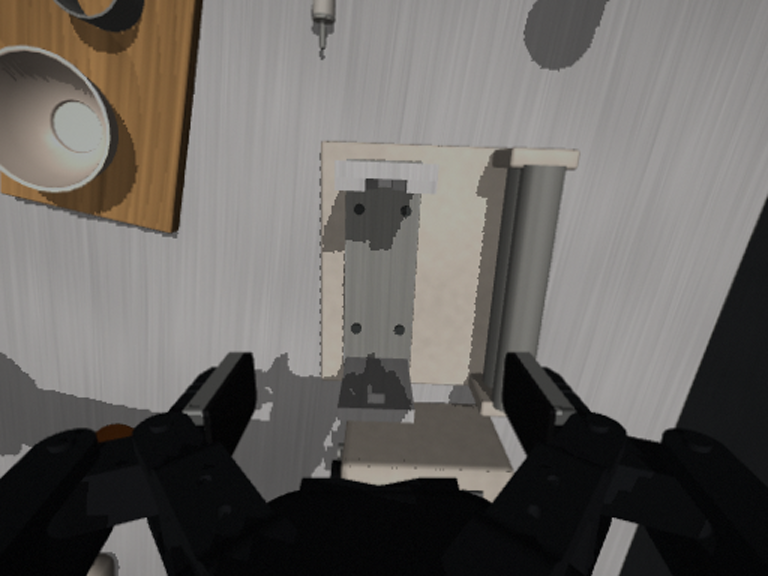

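View pics/m2.png

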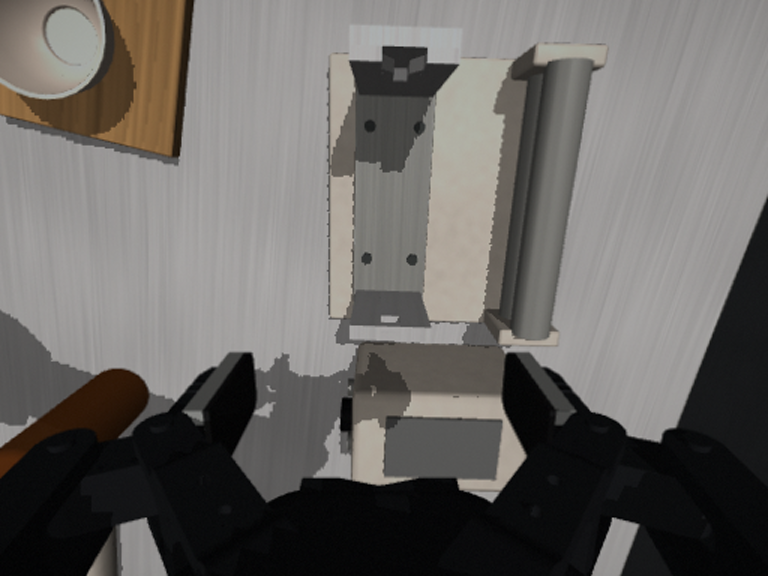

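Both pictures show the machine. In m2 the left cheek top is at zoomed (350–462, 25–65) with the groove at (405,65). The right cheek top edge is at (350–462, 328) with the hole at (390,320). I'll zoom in for corners.

```bash
python3 - <<'E'
from h import *
C,im=wload('m2')
cv2.imwrite('pics/z_a.png',cv2.resize(im[10:75,215:320],None,fx=7,fy=7,interpolation=cv2.INTER_CUBIC))
cv2.imwrite('pics/z_b.png',cv2.resize(im[185:235,215:320],None,fx=7,fy=7,interpolation=cv2.INTER_CUBIC))
C,im=wload('m1')
cv2.imwrite('pics/z_c.png',cv2.resize(im[85:175,205:310],None,fx=6,fy=6,interpolation=cv2.INTER_CUBIC))
E
```

```text
(no output)
```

View pics/z_a.png

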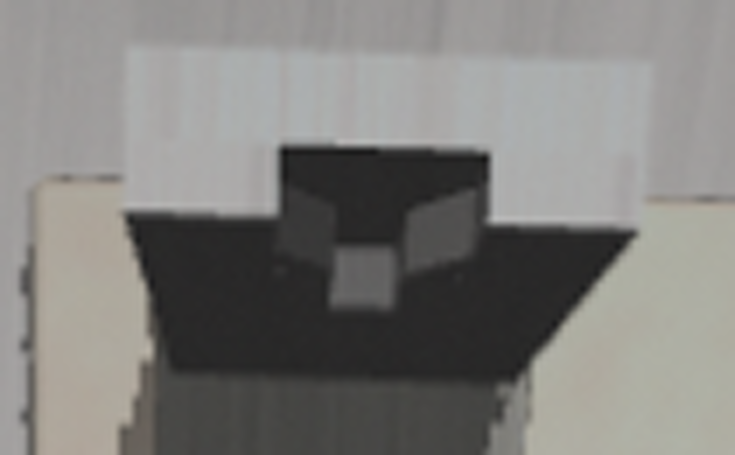

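View pics/z_b.png

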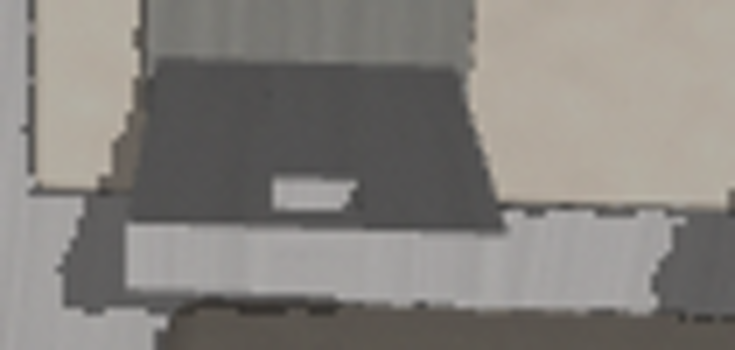

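View pics/z_c.png

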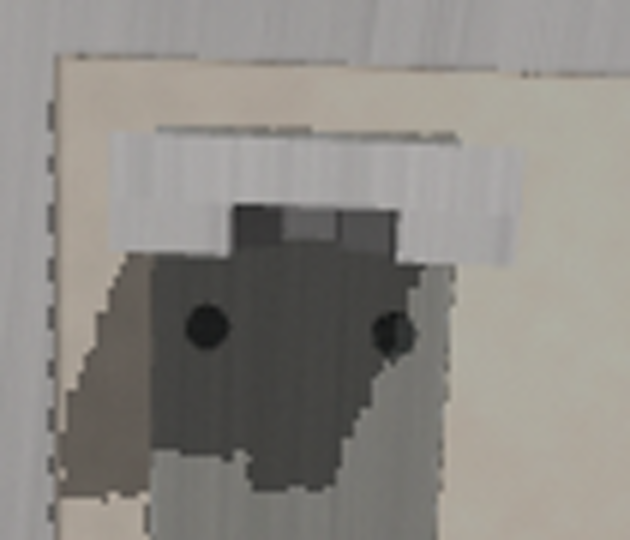

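```bash
cat > fit.py <<'E'
from h import *
from scipy.optimize import least_squares
f=lambda x,y,s,ox,oy:((x+.5)/s-.5+ox,(y+.5)/s-.5+oy)
A=[((126,212),(-32,85,162)),((637,231),(32,85,162)),((282,146),(-13,93,162)),((488,153),(13,93,162)),((281,217),(-13,85,162)),((488,226),(13,85,162)),((333,245),(-5,93,105)),((393,247),(5,93,105))]
B=[((128,222),(-32,-93,126)),((505,230),(32,-93,126)),((128,288),(-32,-105,126))]
D=[((108,250),(-32,85,162)),((515,266),(32,85,162)),((236,204),(-13,93,162)),((398,210),(13,93,162)),((231,252),(-13,85,162)),((397,262),(13,85,162))]
C2=wload('m2')[0];C1=wload('m1')[0]
obs=[(C2,f(*p,7,215,10),X) for p,X in A]+[(C2,f(*p,7,215,185),X) for p,X in B]+[(C1,f(*p,6,205,85),X) for p,X in D]
def res(v,full=False):
    R=Ro.from_euler('z',v[2]).as_matrix(); r=[]
    for C,uv,X in obs:
        r.append(proj(C,R@(np.array(X)/1000)+[v[0],v[1],v[3]])[0]-uv)
    return np.array(r).ravel()
s=least_squares(res,[.57,-.16,.1,0]); print(s.x,np.degrees(s.x[2])); print(res(s.x).reshape(-1,2).round(2).tolist())
cov=np.linalg.inv(s.jac.T@s.jac)*(s.fun@s.fun)/(len(s.fun)-4); print(np.sqrt(np.diag(cov)))
s3=least_squares(lambda v:res([*v,0]),[.57,-.16,.1]); print('z fixed',s3.x,np.degrees(s3.x[2]),s3.cost,s.cost)
E
python3 fit.py
```

```text
[ 0.57889703 -0.15997704  0.1047366  -0.00088644] 6.000965138041637
[[-0.32, 0.12], [0.56, -0.04], [-0.32, -0.11], [0.56, -0.06], [-0.5, 0.21], [-0.07, -0.03], [-0.39, 0.31], [0.52, 0.35], [-0.16, -0.33], [0.45, 0.17], [-0.29, -0.32], [0.32, -0.0], [0.28, -0.07], [-0.61, -0.3], [0.16, -0.23], [-0.02, 0.46], [-0.15, -0.16]]
[1.11284375e-04 7.67881808e-05 1.21172493e-03 3.47358804e-04]
z fixed [ 0.57887604 -0.16004019  0.10474513] 6.00145359586849 2.03895854487274 1.6734100584703762
```

```bash
python3 - <<'E'
from h import *
q=down(np.radians(13.55))
arm.movep([.5405,.2765,.2],q)
arm.line_to([.5405,.2765,.107],.12)
print(arm.read_tool_pos(),arm.read_ft_force(),arm.read_time())
arm.move_gripper(0.0,60)
print(arm.read_tool_pos(),arm.read_eef_rot(),q,arm.read_ft_force(),arm.read_wrist_torque(),arm.read_opening(),arm.read_time())
E
```

```text
[0.54111936 0.27660257 0.10771018] [ 0.38273598 -0.1359335  -0.2454943 ] 6.5667
[0.53959603 0.27638001 0.10764919] [ 0.43693337  0.55605488 -0.43805918  0.55497419] [ 0.43752319  0.55549389 -0.43752319  0.55549389] [-3.22534484 -1.01301306  4.77683457] [-0.17217955  0.55059572  0.00912423] 0.3366058097722991 7.125
```

```bash
cat >> h.py <<'E'
def tilt(q=None):
    M=Ro.from_quat(arm.read_eef_rot() if q is None else q).as_matrix(); j=M[:,1]; a=-M[:,2]  # jaw, roller axis(+y)
    return np.degrees([np.arctan2(j[1],j[0]),np.arcsin(j[2]),np.arcsin(a[2])]).round(2)  # yaw, jaw slope, axis slope (+ = pin up)
MX,MY,MYAW=.5779,-.1601,np.radians(6.0)
ZO=.0526
def mw(x,y,z):  # machine(mm, carriage frame) roller origin -> TCP
    c,s=np.cos(MYAW),np.sin(MYAW); x/=1000;y/=1000
    return np.array([MX+c*x-s*y,MY+s*x+c*y,z/1000+ZO])
def state():
    p=np.array(arm.read_tool_pos()); c,s=np.cos(MYAW),np.sin(MYAW); d=p-[MX,MY,0]
    f=np.array(arm.read_ft_force()); 
    return np.round([1e3*(c*d[0]+s*d[1]),1e3*(-s*d[0]+c*d[1]),1e3*(p[2]-ZO)],2), np.round([c*f[0]+s*f[1],-s*f[0]+c*f[1],f[2]],2)
E
python3 - <<'E'
from h import *
print(tilt())
p=np.array(arm.read_tool_pos()); arm.line_to([.5405,.2765,.26],.12)
print(arm.read_tool_pos(),tilt(),arm.read_ft_force(),arm.read_wrist_torque(),arm.read_opening())
arm.movep(mw(0,-45,205),down(MYAW)); arm.pause(.2)
print(state(),tilt(),arm.read_wrist_torque(),arm.read_time())
wsnap('m3'); cv2.imwrite('pics/scene3.png',cv2.resize(snapshot('scene'),None,fx=1.5,fy=1.5))
E
```

```text
[ 1.356e+01 -1.300e-01  1.000e-02]
[0.5400541  0.27635179 0.25904985] [13.55 -0.11 -0.03] [ 0.21763525 -0.23574445 -2.38422832] [-0.03053346 -0.03290335 -0.02787111] 0.335759927989265
(array([  0.63, -43.7 , 204.97]), array([ 0.16,  0.3 , -2.32])) [6.13 0.01 0.03] [0.01207082 0.00543581 0.0738842 ] 10.5083
```

View pics/m3.png

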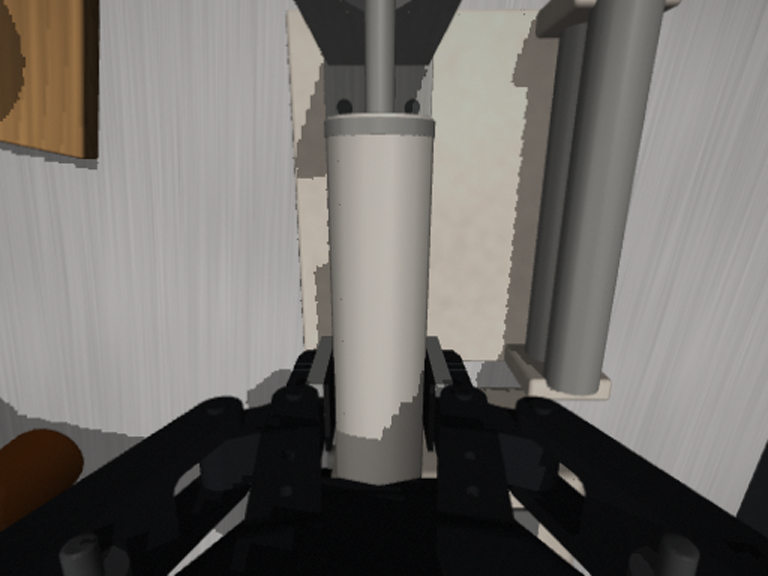

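View pics/scene3.png

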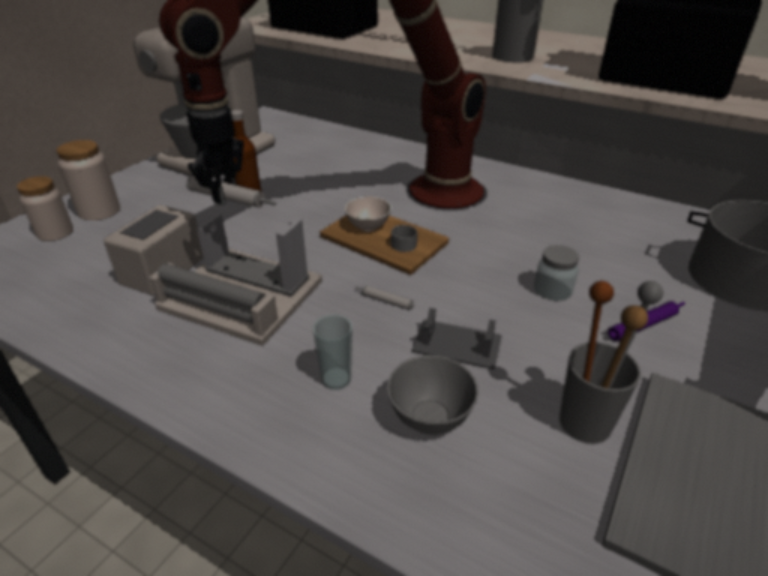

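The roller is held level and the pin points at the left cheek (top centre). Bystanders are untouched. Next: lower to 152 mm and feel for the groove floor.

```bash
cat >> h.py <<'E'
def go(x,y,z,b=(0,0,0),v=.05):
    arm.line_to(mw(x+b[0],y+b[1],z+b[2]),v)
E
python3 - <<'E'
from h import *
b=np.array([-.63,-1.3,0.])
go(0,-45,152,b,.1); arm.pause(.2); s,f0=state(); print(s,f0,tilt(),arm.read_time())
b=b-(s-[0,-45,152]); print(b)
y=-45; go(0,-33,152,b,.05); print(state())
for y in np.arange(-31,-10,2):
    go(0,y,152,b,.05); s,f=state(); print(y,s,f-f0)
    if f[1]-f0[1]<-2: break
print(arm.read_time(),tilt()); np.save('b.npy',b); np.save('f0.npy',f0)
E
```

```text
[ -0.22 -46.51 152.88] [ 0.48 -0.73 -1.78] [ 6.    0.09 -0.04] 11.4917
[-0.41  0.21 -0.88]
(array([ -0.2 , -31.93, 151.12]), array([-0.18,  0.17, -2.27]))
-31 [ -0.4  -30.82 151.12] [-0.82  0.99  0.36]
-29 [ -0.38 -28.63 151.1 ] [-0.5   0.76 -0.47]
-27 [ -0.33 -26.53 151.1 ] [-0.88  0.16 -0.12]
-25 [ -0.36 -24.52 151.11] [-0.2   1.15 -0.48]
-23 [ -0.39 -22.59 151.09] [-0.31  0.76 -0.19]
-21 [ -0.51 -21.92 151.35] [-0.18 -1.13 -0.85]
-19 [ -0.47 -19.57 151.3 ] [-0.79 -3.06 -0.11]
13.6583 [ 5.97  0.02 -0.08]
```

```bash
python3 - <<'E'
from h import *
b=np.load('b.npy');f0=np.load('f0.npy')
for y in [-16,-12,-8,-5,-3.5,-2.5]:
    go(0,y,152,b,.05); arm.pause(.1); s,f=state(); print(y,s,f-f0)
    if f[1]-f0[1]<-8: break
print(arm.read_time(),tilt(),arm.read_opening()); wsnap('m4')
E
```

```text
-16 [ -0.43 -16.23 151.2 ] [-0.06 -5.16  0.61]
-12 [ -0.43 -12.56 151.26] [-0.29 -4.78  0.55]
-8 [ -0.49  -9.15 151.34] [-1.52 -5.44 -0.49]
-5 [ -0.52  -6.64 151.42] [-0.06 -6.29 -0.44]
-3.5 [ -0.56  -5.37 151.44] [-0.34 -5.92 -0.24]
-2.5 [ -0.55  -4.52 151.49] [-0.69 -6.32  0.28]
15.7583 [ 5.91  0.05 -0.2 ] 0.3294579953957255
```

View pics/m4.png

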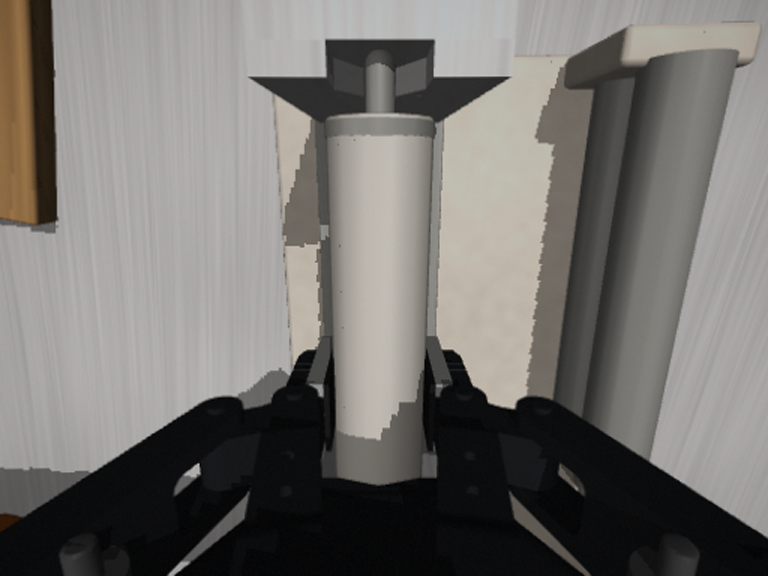

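The pin is centred in the groove: groove corners at (327,40)/(434,40), pin at 380. The roller hasn't slipped, since the cylinder end is still at row 115. I'll press about 2 mm more, then lower.

```bash
python3 - <<'E'
from h import *
b=np.load('b.npy');f0=np.load('f0.npy')
b=b+[.45,0,0.]
for y in [-1,0]:
    go(0,y,152,b,.05); arm.pause(.15); s,f=state(); print(y,s,f-f0)
for z in [146,141,137,133,130,127]:
    go(0,0,z+.5,b,.04); s,f=state(); print(z,s,f-f0,tilt(),arm.read_wrist_torque().round(2))
    if abs(f[2]-f0[2])>5 or abs(f[0]-f0[0])>5: print('stop');break
np.save('b.npy',b); print(arm.read_time())
E
```

```text
-1 [ -0.4   -3.28 151.43] [-1.01 -6.75  0.04]
0 [ -0.43  -2.41 151.43] [-0.98 -7.06 -0.57]
146 [  0.18  -2.41 146.33] [ 0.   -7.01  0.33] [ 5.88  0.11 -0.23] [-1.49 -0.17  0.  ]
141 [  0.44  -2.45 141.45] [ 0.14 -6.85  0.8 ] [ 5.87  0.15 -0.24] [-1.46 -0.28 -0.12]
137 [  0.55  -2.46 137.5 ] [ 0.06 -6.91  0.46] [ 5.87  0.17 -0.24] [-1.47 -0.3  -0.06]
133 [  0.59  -2.46 133.49] [ 0.4  -7.17  0.96] [ 5.87  0.17 -0.24] [-1.51 -0.33 -0.04]
130 [  0.59  -2.47 130.56] [ 0.52 -6.67  1.06] [ 5.87  0.18 -0.24] [-1.4  -0.22 -0.02]
127 [  0.15  -2.49 127.48] [-2.31 -7.03  2.23] [ 5.88  0.11 -0.23] [-1.43 -0.11 -0.01]
18.1667
```

```bash
python3 - <<'E'
from h import *
b=np.load('b.npy');f0=np.load('f0.npy')
b=b+[-.5,0,0.]
for z in [124,121,118,115,112.5,110.5]:
    go(0,0,z+.5,b,.04); s,f=state(); print(z,s,f-f0,tilt(),arm.read_wrist_torque().round(2))
    if abs(f[2]-f0[2])>6 or abs(f[0]-f0[0])>6: print('stop');break
    b[0]+=np.clip((f[0]-f0[0])*.1,-.4,.4)
np.save('b.npy',b); print(arm.read_time()); wsnap('m5')
E
```

```text
124 [-1.0000e-02 -2.5000e+00  1.2452e+02] [ 0.25 -7.05  1.82] [ 5.87  0.16 -0.24] [-1.4  -0.27 -0.03]
121 [ 1.1000e-01 -2.5100e+00  1.2156e+02] [-0.34 -6.78  1.04] [ 5.86  0.18 -0.24] [-1.48 -0.21 -0.04]
118 [  0.14  -2.5  118.57] [-0.23 -6.69  0.59] [ 5.86  0.18 -0.24] [-1.46 -0.27 -0.08]
115 [  0.13  -2.5  115.57] [-0.41 -6.78  1.49] [ 5.86  0.18 -0.24] [-1.44 -0.24 -0.01]
112.5 [ 1.0000e-01 -2.5200e+00  1.1309e+02] [-0.06 -6.77  0.8 ] [ 5.86  0.19 -0.24] [-1.41 -0.27  0.  ]
110.5 [ 8.0000e-02 -2.5000e+00  1.1109e+02] [-0.54 -7.04  1.47] [ 5.86  0.18 -0.24] [-1.36 -0.19 -0.06]
19.6667
```

View pics/m5.png

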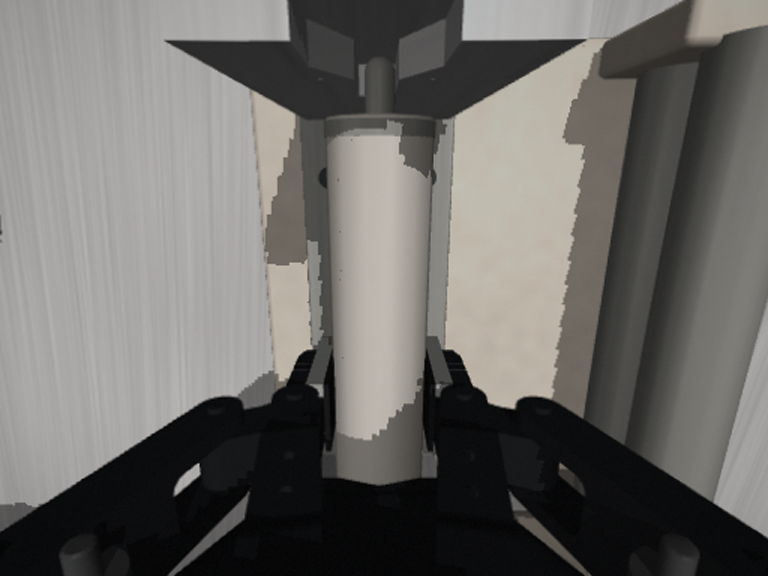

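```bash
python3 - <<'E'
from h import *
b=np.load('b.npy');f0=np.load('f0.npy')
go(0,0,109.9,b,.04); arm.pause(.1);s,f=state(); print(s,f-f0)
for y in [-1.5,-3,-4.5,-6,-7.5,-9,-10.5,-11.5,-12.5,-13.5,-14.5,-15.5]:
    go(0,y,109.9,b,.03); s,f=state(); g=f-f0; print(y,s,g,tilt())
    if abs(g[2])>6 or abs(g[0])>6 or g[1]>1: print('stop');break
np.save('b.npy',b); print(arm.read_time())
E
```

```text
[ 1.000e-02 -2.560e+00  1.101e+02] [-0.7  -7.04  1.5 ]
-1.5 [ 1.0000e-02 -3.9400e+00  1.1002e+02] [-0.08 -6.45  1.32] [ 5.86  0.18 -0.23]
-3 [ 1.0000e-02 -5.2000e+00  1.1001e+02] [-0.74 -6.16  0.41] [ 5.87  0.17 -0.21]
-4.5 [ 2.0000e-02 -6.4600e+00  1.0995e+02] [ 0.96 -6.86  1.12] [ 5.88  0.17 -0.19]
-6 [ 4.0000e-02 -7.7600e+00  1.0995e+02] [-0.49 -5.17  1.4 ] [ 5.88  0.17 -0.17]
-7.5 [ 1.0000e-02 -9.0400e+00  1.0986e+02] [ 0.54 -4.83  1.73] [ 5.89  0.15 -0.14]
-9 [ 4.0000e-02 -1.0280e+01  1.0981e+02] [ 0.15 -4.9   1.63] [ 5.9   0.15 -0.12]
-10.5 [ 1.0000e-02 -1.1560e+01  1.0972e+02] [ 0.61 -5.31  0.6 ] [ 5.91  0.14 -0.1 ]
-11.5 [ 4.0000e-02 -1.2350e+01  1.0968e+02] [-0.08 -4.85  0.9 ] [ 5.92  0.13 -0.09]
-12.5 [ 1.0000e-02 -1.3140e+01  1.0959e+02] [-0.12 -4.19  1.15] [ 5.93  0.12 -0.07]
-13.5 [ -0.11 -13.93 109.41] [ 1.01 -4.18  0.83] [ 5.95  0.09 -0.05]
-14.5 [ -0.14 -14.27 109.21] [ 0.95 -3.3   0.57] [ 6.    0.06 -0.  ]
-15.5 [ -0.18 -14.42 109.05] [ 1.3  -0.7   1.63] [6.06 0.03 0.06]
23.0667
```

```bash
python3 - <<'E'
from h import *
b=np.load('b.npy');f0=np.load('f0.npy')
wsnap('m6')
arm.move_gripper(0.75); print(state(),arm.read_opening())
p=np.array(arm.read_tool_pos()); arm.line_to([p[0],p[1],.22],.12); print(state())
arm.line_to([p[0],p[1],.34],.2);arm.pause(.2); print(state(),arm.read_time()); wsnap('m7')
cv2.imwrite('pics/scene7.png',cv2.resize(snapshot('scene'),None,fx=1.5,fy=1.5))
im=snapshot('top'); cv2.imwrite('pics/top7.png',cv2.resize(im,None,fx=1.5,fy=1.5))
E
```

```text
(array([ -0.75, -14.88, 108.91]), array([-0.08, -0.19,  0.35])) 0.7500198217499578
(array([ -1.12, -14.62, 166.99]), array([ 0.27, -0.33, -1.08]))
(array([ -1.23, -14.53, 285.63]), array([-0.95, -0.57,  0.1 ])) 25.1333
```

View pics/m7.png

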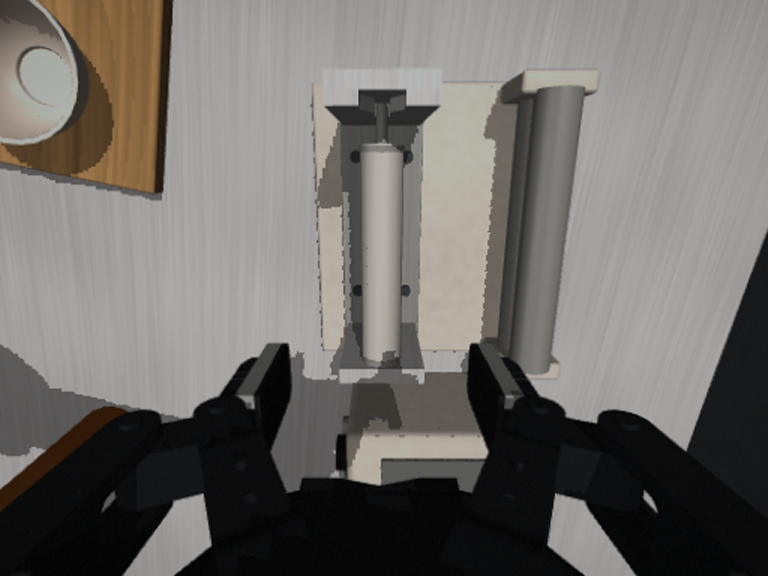

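View pics/scene7.png

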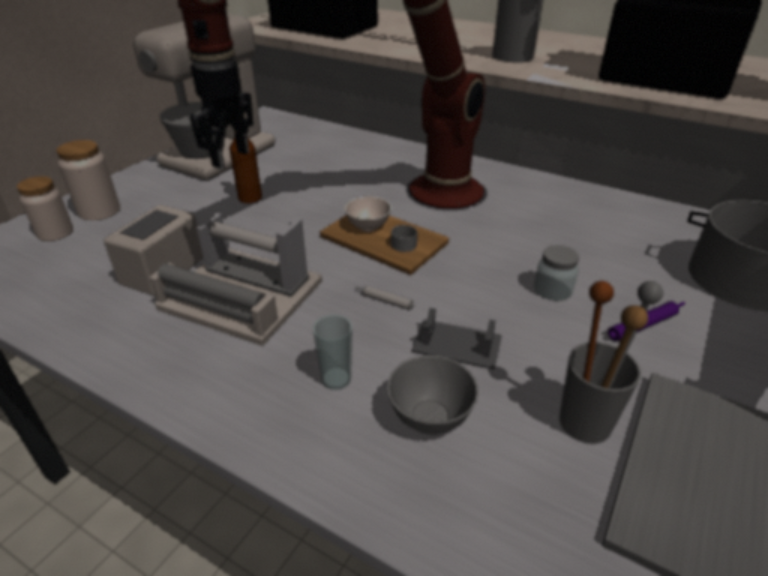

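The roller sits between the cheeks with its pin in the groove (382,110) and its stub end at the right cheek (381,362). The glass and bowl are where they were. I'll take a close crop of the stub end.

```bash
python3 - <<'E'
from h import *
C,im=wload('m7'); a=cv2.resize(im[205:260,215:300],None,fx=7,fy=7,interpolation=cv2.INTER_CUBIC)
cv2.imwrite('pics/z7.png',np.clip(a*1.6,0,255).astype('uint8'))
c,s=np.cos(MYAW),np.sin(MYAW)
def W(x,y,z): return [MX+(c*x-s*y)/1000,MY+(s*x+c*y)/1000,z/1000]
print((proj(C,[W(0,67,125),W(0,-93,125),W(0,-93,126),W(-32,-93,126)])).round(1))
E
```

```text
[[253.3  95.2]
 [253.3 245. ]
 [253.3 245.5]
 [224.8 245.5]]
```

View pics/z7.png

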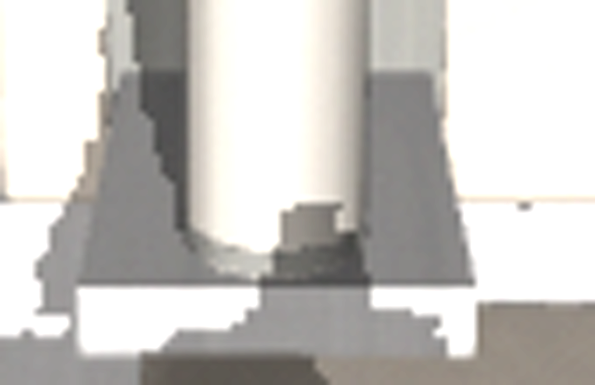

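```bash
python3 - <<'E'
from h import *
ticket.finish_job(); print(arm.read_time())
E
```

```text
the job is handed in; nothing more can be done
the job is handed in; nothing more can be done
```

The white roller from the cradle is back in the dough sheeter and released, and I handed the job in at about 25 s of the 45 s allowed.

**Fitting:** I found the carriage by camera and put the roller's pin into the left groove at about 151 mm height. I felt for the groove floor and compressed the spring to about 20 mm, with roughly 7–8 N on the wrist, so it never ran solid. Then I lowered the roller to seat height and let it slide right until its end met the cheek.

**Checks that agree:**
- The cylinder met the right cheek about 8 mm back from full spring contact, which is the fitted position.
- Side and vertical wrist forces during the fitting stayed under about 3 N.
- Pictures after release show the pin in the groove and the cylinder end at the right cheek. The glass and bowl look unmoved, and the arm is clear of everything.

**Disagreements:**
- By touch, the seat along the roller's length was about 1.3 mm off the camera estimate. That most likely comes from the camera calibration or the grip, and I went by touch.
- The arm also settled up to about 2 mm from its commands under the spring load, so I steered by its read-back position.

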